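# Open the hardware tin and pin down the pattern clamp

## Robot

A 6-joint arm with a two-finger parallel gripper is mounted at the origin on the work surface. World frame = base frame: x ahead of the robot, y to its left, z up, the work surface at z = 0. Lengths are in m, angles in degrees, forces in N, time in s.
With the tool pointing down it reaches from about 0.375 to 0.75 m from the base axis. Payload 9 kg.
Tool frame: the origin (TCP) lies where the fingers leave the gripper's body, on its centre line; the fingertips stand 73 mm ahead of it and the grasp point (between the pads) lies 54 mm ahead of it (robot.tip_reach is the distance from the TCP to the fingertips, in m); z points along the fingers, y is the line along which they close (so a half turn about z gives the same grasp; the last joint's range is limited). The gripper opens to 85 mm and grips with 20 to 120 N. Pads are 22 mm wide; open, the fingers measure 114 mm over their backs; the gripper's body (76 mm by 85 mm) begins 54 mm behind the grasp point. The pads swing forward as they close: fully open they stand 13 mm farther back than shut.
Start: joints at [52.386, 5.964, 5.575, 89.605, 0, 77.527], TCP at [0.255, 0.543, 0.304] pointing down, gripper open.
Joint ranges: [-171.21, 171.21], [-48.23, 106.86], [-62.78, 66.21], [-105.2, 120.99], [-86.42, 89.51], [-180, 180]. Speed limits (degrees/s): [127.2, 127.2, 147.25, 180, 180, 180].

## Interface

Orientations are given as [roll, pitch, yaw] about the fixed x, y, z axes, in that order (R = Rz(yaw) Ry(pitch) Rx(roll)).
In Python, from plant import robot gives the robot as it stands. Calls block until the motion is done:
- robot.move_pose(position, orientation): joint-space move of the TCP to a pose.
- robot.line_to(position, vel=0.15, rotation=None, guard=None): straight line of the TCP; rotation=None keeps the orientation; vel is the mean speed in m/s. With guard (N) it stops when the force on the tool has changed by that much, and returns True; else False.
- robot.goto_joints(angles): joint-space move.
- robot.set_gripper(opening): finger opening in m; the grip force is fixed at half the most; returns when the fingers have stopped.
- robot.pause(seconds).
- robot.ik(position, orientation): joint angles nearest the present ones, or None.
- robot.observe(): the state.
- robot.grab_frame(name): name is "scene" or "top" or "wrist"; returns the picture (400x640x3 uint8, blue, green, red); there is no depth.
- robot.get_calibration(name): a dict with "vertical_fov" (degrees; the focal length in pixels is half the picture's height over the tangent of half this angle, whatever the lens; pixels are square), "cx", "cy" (the principal point, pixels), "rvec" (rotation vector, rad) and "tvec" (3), from world to camera coordinates, as OpenCV has them. Camera axes: x right, y down, z forward; pixel columns grow to the right and rows downward; lengths in m; the calibration is good to about 2 mm. A picture is of the moment at which its call begins: read the wrist's pose just before it. get_calibration takes no time and is no camera call; for the wrist camera it gives the pose at the moment of the call.
A pose or a line that the arm cannot do raises robot.IKError and nothing moves.
- robot.job_done(): hands the job in; it is judged then, once.
The state is a dict: "time": time; "q": joint angles; "qvel": joint speeds; "joint_torque": joint torques, N m; "tool_pos": TCP position; "tcp_rot": TCP orientation; "ft_force": force on the tool from outside, world axes, zero at the start; "torque": the same for the moment, N m; "gripper_width": finger opening in m; "gripper_force": force on a finger pad.
Only numpy, scipy, OpenCV 4.12 (cv2) and the standard library are available. Lean on these libraries where they do the work, as an engineer would, in place of code of your own. Each camera call takes 0.05 s, during which the arm holds its last target. There are 200 camera calls.

## Task

Tip the lid of the hardware tin up by its lug, like a hatch, until that edge is about 4 cm above the rim while the opposite edge still sits under the tin's lip; then draw it off and lay it flat on the bench, right way up, without dropping it. Press the raised hold-down bar of the sloping stand fully down on its board, take the lock pin out of the tin, and push it fully home through the hole in the bar and the board beneath. Leave the weight, the wooden block and the glue can where they are.

Things in the scene. Friction and masses are not known exactly. Their poses are not given: they have to be found in the camera images.
- tin: Open aluminium tin, fixed: 140 (its x) x 110 (y) x 80 mm high, walls 4 mm. Origin: centre of its underside; z up. A 60 mm wide lip on its +x end reaches over the rim: lip underside 8 mm above the rim, from 61 to 75 mm along +x. In the tin's middle a wooden rest block 30 x 30 mm, top 42 mm above the tin's underside, holds the pin upright.
- lid: Loose aluminium tin lid, 110 g. Origin: centre of its plug's underside; z up. Plug 122 x 92 x 6 mm hangs inside the tin; above it (z 6 to 10) the plate on the rim, x = -74 to +67 mm, 114 wide. Seated, the origin is 74 mm above the tin's underside, on its centre line, axes nearly as the tin's. Its +x edge lies 6 mm under the tin's lip; a wooden lug stands at its -x edge.
- lid_lug (a point): Grip point of the lid's upright wooden lug, 14 (lid x) x 24 (lid y) x 28 mm tall (z 10 to 38 mm); the point is 12 mm below its top, at x = -60, z = 26 mm of the lid. Axes as the lid's.
- lid_heel (a point): Lower corner of the lid plate's +x edge, which rests on the tin's rim under the lip: x = 67, z = 6 mm of the lid.
- pin: Steel lock pin, 62 mm long, 70 g. Origin: centre of its tip; z towards the head. Shank 10 mm diameter, 36 mm long, 4 mm bevel at the tip; above it a round head 18 mm diameter, 26 mm long. It stands upright in the rest block inside the tin, its head's shoulder on the block.
- pin_shoulder (a point): On the pin's axis at the head's underside (shoulder), 36 mm above the tip.
- board: Sloping wooden board, part of the fixed stand, 140 (x) x 200 (y) x 22 mm thick. Origin: centre of its upper face, 62 mm above the bench. Its z is normal to the face and leans 30 degrees from vertical, its x runs up the slope, its y along the bar. The stand beneath covers 140 x 200 mm.
- board_hole (a point): Centre of the mouth of the board's hole, 13 mm diameter, right through, at y = -70 mm on the upper face. Axes as the board's.
- bar (a joint): Steel hold-down bar, 26 mm wide, 10 mm thick, hinged at one end above the board; the value is its angle in rad: 0 fully down (its stop; upper face 14 mm above the board face), growing as the free end rises off the board. It stays where it is left.
- bar_hinge (a point): Hinge axis of the bar, at y = 80 mm, 9 mm above the board's face; the axis runs along the board's x. Closed, the bar runs from here 178 mm to the board's -y.
- bar_hole (a point): Centre of the bar's hole (13 mm, countersunk 2 mm) on the bar's upper face, 150 mm from the hinge. Moves with the bar; z is normal to the bar's upper face. With the bar down it lies right over the board's hole, 14 mm above it.
- weight: Bystander: dark steel disc, 64 mm diameter, 20 mm high, origin under its centre.
- block: Bystander: dark wooden block 70 x 40 x 25 mm, origin under its centre.
- glue: Bystander: white can, 68 mm diameter, 90 mm high, origin under its centre.
There are look-alikes about, which are no part of the job. What is meant by the lid is not orange or yellow, and is the larger of those in its own colour.

How it is judged:
By the outcome, as a careful person would: the job done as asked, in the order asked, and still so for the second after the job is handed in, with the robot touching nothing.
It also fails if it takes over 69 s, if anything falls off the work surface, if the arm or the gripper's body presses on something with over 40 N, if the wrist force passes 120 N, or if a joint passes its speed limit or range.

## Working session

There is one attempt and no reset: what is moved stays moved. The work goes in short steps, each a Python script; the robot and the scene stay as the last script left them, time stands still between calls to the robot, and variables do not carry over. Pictures are saved under pics/ and viewed, at most 10 in all, crops included, and the job is handed in when it is done.

```bash
ls; mkdir -p pics
python3 - <<'E'
from plant import robot
import cv2,numpy as np
for n in("scene","top"):
    f=robot.grab_frame(n); cv2.imwrite(f"pics/{n}0.png",f); c=robot.get_calibration(n); print(n,c)
s=robot.observe();print(s['time'],s['tool_pos'],s['tcp_rot'],s['ft_force'])
E
```

```text
pics
scene {'vertical_fov': 56.06495852950081, 'cx': 319.76109605253777, 'cy': 194.6213269539856, 'rvec': array([ 0.99010633,  2.49050809, -0.97187108]), 'tvec': array([ 0.43040026, -0.19492761,  1.3826938 ])}
top {'vertical_fov': 52.29086996010187, 'cx': 315.9339365529395, 'cy': 189.82046773888894, 'rvec': array([ 2.10731634, -2.16329206,  0.16578816]), 'tvec': array([-0.0109129 ,  0.54948737,  1.02622244])}
0.1 [0.25477677 0.54299194 0.30321078] [-1.79933891e+02 -1.58724552e-02  1.54858357e+02] [ 0.10556837 -0.70374116  0.41537437]
```

View pics/scene0.png

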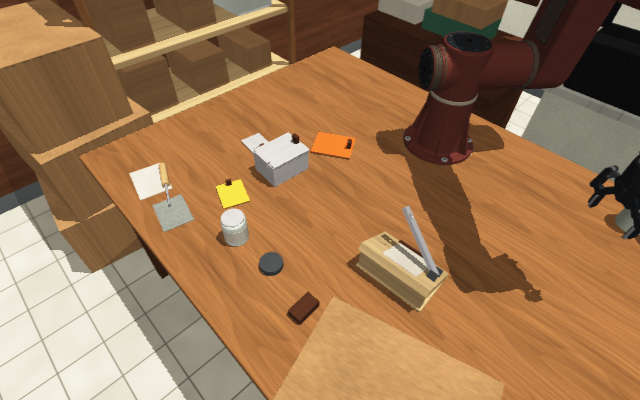

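View pics/top0.png

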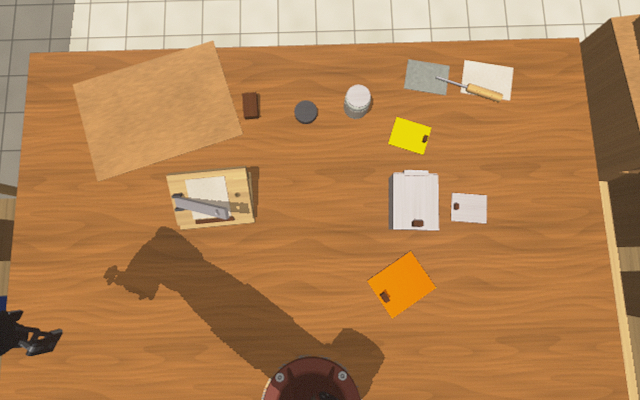

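The top picture has four lid candidates: the lid on the tin (415,200, aluminium, large), a small aluminium one (469,208), an orange one (402,284) and a yellow one (410,135). By the description it is the one on the tin, with its lug at (417,223) and the lip at (416,173). The stand is at (210,198), with the bar's hinge at about (232,212) and its free end raised to about (175,200). The bystanders are the block (250,105), the weight (306,111) and the glue (357,100).

```bash
cat > h.py <<'E'
from plant import robot
import cv2,numpy as np
from scipy.spatial.transform import Rotation as Ro
def cam(c):
    if isinstance(c,str): c=robot.get_calibration(c)
    f=200/np.tan(np.radians(c['vertical_fov']/2))
    K=np.array([[f,0,c['cx']],[0,f,c['cy']],[0,0,1]])
    return K,np.array(c['rvec'],float),np.array(c['tvec'],float)
def proj(c,P):
    K,r,t=cam(c); return cv2.projectPoints(np.array(P,float).reshape(-1,3),r,t,K,None)[0][:,0]
def unproj(c,uv,z):
    K,r,t=cam(c); R=cv2.Rodrigues(r)[0]; C=-R.T@t
    out=[]
    for u,v in np.atleast_2d(uv):
        d=R.T@np.linalg.solve(K,[u,v,1]); out.append(C+d*(z-C[2])/d[2])
    return np.array(out)
def eul(R): return Ro.from_matrix(R).as_euler('xyz',degrees=True)
def frame(zt,yt):
    "tool rotation: z along zt, closing line along yt"
    z=np.array(zt,float);z/=np.linalg.norm(z);y=np.array(yt,float);y-=z*(y@z);y/=np.linalg.norm(y)
    return np.column_stack([np.cross(y,z),y,z])
E
python3 - <<'E'
from h import *
np.set_printoptions(precision=4,suppress=True)
print('lid plate corners',unproj('top',[(393,172),(438,173),(439,230),(392,230)],.084))
print('lug top',unproj('top',[(417,223)],.112))
print('board foot',unproj('top',[(167,178),(180,229),(254,222),(247,169)],.06))
print('bystanders',unproj('top',[(250,105),(306,111),(357,92)],.02))
print('small,or,ye',unproj('top',[(469,208),(402,284),(410,135)],.0))
for n in('top',):
    f=cv2.imread('pics/top0.png')
    a=cv2.resize(f[160:240,160:260],None,fx=5,fy=5,interpolation=3); b=cv2.resize(f[160:240,385:445],None,fx=5,fy=5,interpolation=3)
    g=cv2.imread('pics/scene0.png'); 
    im=np.zeros((400,800,3),np.uint8); im[:,:500]=a; im[:,500:]=b; cv2.imwrite('pics/c1.png',im)
    a=cv2.resize(g[195:315,345:465],None,fx=4,fy=4,interpolation=3);b=cv2.resize(g[125:190,240:320],None,fx=4,fy=4,interpolation=3)
    im=np.zeros((480,800,3),np.uint8); im[:,:480]=a; im[:260,480:]=b; cv2.imwrite('pics/c2.png',im)
# wrist cam mount: relative to tool
s=robot.observe(); K,r,t=cam('wrist'); R=cv2.Rodrigues(r)[0]; C=-R.T@t
T=Ro.from_euler('xyz',s['tcp_rot'],degrees=True).as_matrix()
print('cam in tool',T.T@(C-s['tool_pos']),(R@T),K)
E
```

```text
lid plate corners [[ 0.5832 -0.2224  0.084 ]
 [ 0.5775 -0.3364  0.084 ]
 [ 0.4334 -0.3283  0.084 ]
 [ 0.4364 -0.2118  0.084 ]]
lug top [[ 0.4501 -0.2681  0.112 ]]
board foot [[0.588  0.3619 0.06  ]
 [0.4544 0.3243 0.06  ]
 [0.4673 0.1351 0.06  ]
 [0.6063 0.1532 0.06  ]]
bystanders [[ 0.7969  0.1521  0.02  ]
 [ 0.775  -0.0034  0.02  ]
 [ 0.8265 -0.147   0.02  ]]
small,or,ye [[ 0.4951 -0.4385  0.    ]
 [ 0.2989 -0.2453  0.    ]
 [ 0.7041 -0.2917  0.    ]]
cam in tool [ 0.074   0.0012 -0.0708] [[ 0.0005  1.      0.0002]
 [-0.9552  0.0005 -0.2959]
 [-0.2959 -0.0001  0.9552]] [[298.6009   0.     320.7384]
 [  0.     298.6009 196.5296]
 [  0.       0.       1.    ]]
```

View pics/c1.png

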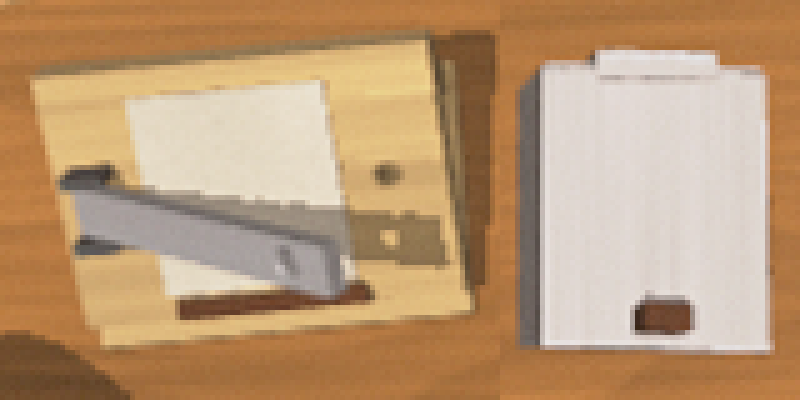

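View pics/c2.png

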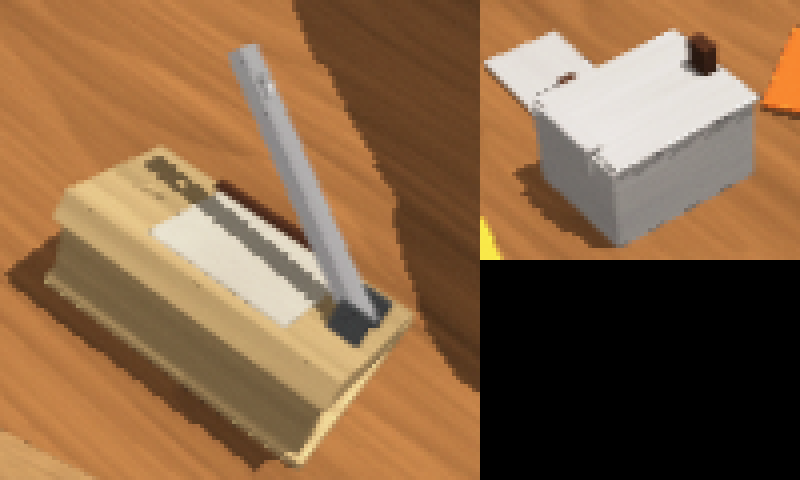

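c1 confirms the choice: the large aluminium lid on the tin has its lug at (664,315) in the crop. The stand's corners in c1 are (33,78), (428,38), (473,308) and (102,346), with the board hole at (387,173). The bar is hinged on the left (+y), and the board rises away from the robot. Next are closer wrist views of both.

```bash
cat >> h.py <<'E'
from scipy.optimize import least_squares
def board_pts(p,pts,tilt=30):
    x,y,w=p; R=Ro.from_euler('ZY',[w,-np.radians(tilt)]).as_matrix()
    return np.array(pts)@R.T+[x,y,.062]
def boardR(w): return Ro.from_euler('ZY',[w,-np.radians(30)]).as_matrix()
E
python3 - <<'E'
from h import *
import pickle
np.set_printoptions(precision=4,suppress=True)
px=np.array([(33,78),(428,38),(473,308),(102,346),(387,173)])/5-0.4+[160,160]
M=np.array([(70,100,0),(70,-100,0),(-70,-100,0),(-70,100,0),(0,-70,0)])/1e3
r=least_squares(lambda p:(proj('top',board_pts(p,M))-px).ravel(),[.53,.24,0]); print(r.x,np.degrees(r.x[2]),r.fun)
def lidp(p,pts):
    return np.array(pts)@Ro.from_euler('Z',p[2]).as_matrix().T+[p[0],p[1],.074]
px=np.array([(543,65),(765,72),(770,352),(541,346)])/5-.4+[385-100,160]
L=np.array([(67,57,10),(67,-57,10),(-74,-57,10),(-74,57,10)])/1e3
q=least_squares(lambda p:(proj('top',lidp(p,L))-px).ravel(),[.5,-.27,0]);print(q.x,np.degrees(q.x[2]),q.fun)
print(robot.tip_reach)
cal={}
for n,pos in(('stand',[.46,.24,.36]),('tin',[.47,-.27,.31])):
    robot.move_pose(pos,[180,0,180]); cal[n]=robot.get_calibration('wrist')
    f=robot.grab_frame('wrist'); cv2.imwrite(f'pics/w_{n}.png',f)
pickle.dump(cal,open('cal.pkl','wb'))
print(robot.observe()['time'],robot.observe()['q'])
E
```

```text
[0.531  0.2451 0.0859] 4.92130074651833 [ 0.082   1.933   0.2591  1.1472 -0.1797 -2.6215 -1.4709 -1.7445  1.2672
  1.1496]
[ 0.5108 -0.275  -0.0575] -3.2967551299419506 [-0.3498  0.2619  0.255   0.2013  0.1477 -0.102  -0.0555 -0.3486]
0.0726
3.4417 [-43.6103  -4.1148  -3.947   90.1495   0.008  -43.6908]
```

View pics/w_stand.png

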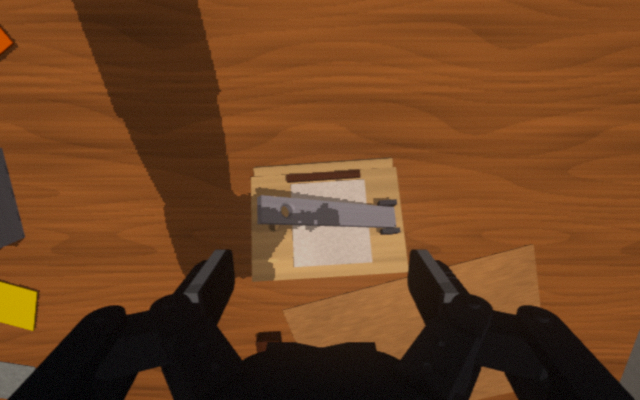

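View pics/w_tin.png

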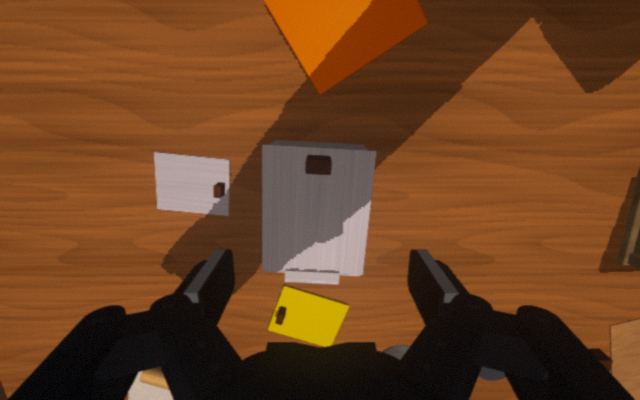

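In w_tin the lid plate's corners are (264,149), (376,152), (363,276) and (263,272), and the lug's top is at about (318,165). In w_stand the bar hole is at (286,210), the bar's end at (258,194)–(260,226) and the pivot blocks at about (388,216).

Run:
```python
from h import *
import pickle
np.set_printoptions(precision=4,suppress=True)
cal=pickle.load(open('cal.pkl','rb'))
def lidp(p,pts): return np.array(pts)@Ro.from_euler('Z',p[2]).as_matrix().T+[p[0],p[1],.074]
q=[.5108,-.275,-.0575]
L=np.array([(-74,-57,10),(-74,57,10),(67,57,10),(67,-57,10),(-67,0,38),(-53,0,38)])/1e3
print(proj(cal['tin'],lidp(q,L)))
pw=np.array([(264,149),(376,152),(363,276),(263,272)])
r=least_squares(lambda p:(proj(cal['tin'],lidp(p,L[:4]))-pw).ravel(),q);print(r.x,r.fun)
# joint board+bar fit
pt=np.array([(33,78),(428,38),(473,308),(102,346),(387,173)])/5-0.4+[160,160]
M=np.array([(70,100,0),(70,-100,0),(-70,-100,0),(-70,100,0),(0,-70,0)])/1e3
Mw=np.array([(-70,100,0),(70,100,0),(70,-100,0),(-70,-100,0)])/1e3
pw=np.array([(393,165),(408,270),(251,279),(251,176)])
print(proj(cal['stand'],board_pts([.531,.2451,.0859],Mw)))
def barpts(p,a,ds,xs,up=.005):
    P=[(x, .08-d*np.cos(a)+up*np.sin(a), .009+d*np.sin(a)+up*np.cos(a)) for d,x in zip(ds,xs)]
    return board_pts(p,P)
# hole, end corners: top & wrist & scene(end mid)
ht=np.array([(288,263)])/5-.4+[160,160]; hw=np.array([(286,210),(258,195),(259,226)])
def res(v):
    p,a=v[:3],v[3]
    return np.concatenate([(proj('top',board_pts(p,M))-pt).ravel(),(proj(cal['stand'],board_pts(p,Mw))-pw).ravel(),
     (proj('top',barpts(p,a,[.15],[0]))-ht).ravel(),(proj(cal['stand'],barpts(p,a,[.15,.178,.178],[0,-.013,.013]))-hw).ravel()])
for loss in('linear','soft_l1'):
    r=least_squares(res,[.531,.245,.086,.7],loss=loss); print(r.x,np.degrees(r.x[2:])); print(r.fun.reshape(-1,2))
```

```text
[[261.1162 143.0248]
 [376.1193 149.8686]
 [361.9384 274.3324]
 [261.1064 269.0631]
 [318.1677 158.3933]
 [317.308  173.463 ]]
[ 0.5145 -0.2734 -0.047 ] [-1.8416 -1.6619  0.801   0.9322  0.8685  0.7499  0.3274  0.4374]
[[392.8249 162.3687]
 [406.9557 267.3759]
 [250.0101 279.1436]
 [247.898  174.5329]]
[0.5344 0.247  0.082  0.6393] [ 4.6958 36.6298]
[[-0.5305  0.4916]
 [-0.3731  0.0174]
 [-0.9661 -3.7015]
 [-2.2423 -3.1273]
 [ 0.5574 -0.001 ]
 [ 1.1782  0.0642]
 [ 0.0004  0.015 ]
 [ 0.4046  2.1796]
 [-1.4664  0.6108]
 [ 0.7199 -0.6624]
 [-1.0275 -0.3706]
 [ 0.1436 -0.0996]
 [-0.1994 -4.0104]]
[0.5344 0.2467 0.0812 0.6446] [ 4.6552 36.9301]
[[-0.4205  0.4573]
 [-0.2598  0.0379]
 [-0.8903 -3.6779]
 [-2.17   -3.157 ]
 [ 0.6508  0.013 ]
 [ 1.0364  0.117 ]
 [-0.222   0.071 ]
 [ 0.1782  2.1382]
 [-1.6144  0.563 ]
 [ 0.5508 -0.5271]
 [-0.8381 -0.5399]
 [ 0.357  -0.3609]
 [ 0.0031 -4.2038]]
```

```bash
cat > a.py <<'E'
from h import *
lid=np.array([.5125,-.274,.074]); yaw=-.052
RL=Ro.from_euler('Z',yaw).as_matrix()
off=np.array([-.060,0,.0846]) # TCP in lid frame
RT0=frame([0,0,-1],[0,1,0])
def tool(origin,R): return origin+R@off, eul(R@RT0)
def st(m):
    s=robot.observe(); print(m,round(s['time'],2),np.round(s['tool_pos'],4),np.round(s['tcp_rot'],1),'F',np.round(s['ft_force'],1),'w',round(s['gripper_width'],4),round(s['gripper_force'],1))
    return s
E
python3 - <<'E'
from a import *
robot.set_gripper(.055)
p,e=tool(lid,RL)
robot.move_pose(p+[0,0,.05],e)
f=robot.grab_frame('wrist'); cv2.imwrite('pics/w_lug.png',f)
g=robot.line_to(p,vel=.06,guard=8); st('down %s'%g)
robot.set_gripper(0); s=st('grip')
if not .021<s['gripper_width']<.027: raise SystemExit('grip?')
H=np.array([.067,0,.006])
dx=RL@[.001,0,0]
for th in (1,5,9,13,16.7):
    R=RL@Ro.from_euler('Y',th,degrees=True).as_matrix()
    o=lid+dx+RL@H-R@H
    p,e=tool(o,R); g=robot.line_to(p,vel=.05,rotation=e,guard=25)
    if g: st('guard %g'%th)
st('tipped'); robot.pause(.4)
f=robot.grab_frame('scene'); cv2.imwrite('pics/s_tip.png',f)
f=robot.grab_frame('top'); g=cv2.resize(f[160:240,385:445],None,fx=4,fy=4)
f2=cv2.imread('pics/s_tip.png'); a=cv2.resize(f2[120:190,240:320],None,fx=5,fy=5)
w=cv2.imread('pics/w_lug.png')[100:300,200:450]
im=np.zeros((560,800,3),np.uint8); im[:350,:400]=a; im[:320,410:650]=g; im[355:555,410:660]=w; cv2.imwrite('pics/c3.png',im)
E
```

```text
down False 5.38 [ 0.4528 -0.271   0.159 ] [-180.    0.  177.] F [ 0.1 -0.1  0.1] w 0.0552 0.0
grip 5.76 [ 0.4528 -0.2711  0.1592] [-180.    0.  177.] F [-0.   1.1  4.5] w 0.0228 59.4
tipped 7.42 [ 0.4814 -0.2723  0.1913] [180.  -16.6 177. ] F [ 0.7 -0.1 -1.6] w 0.0231 58.8
```

View pics/c3.png

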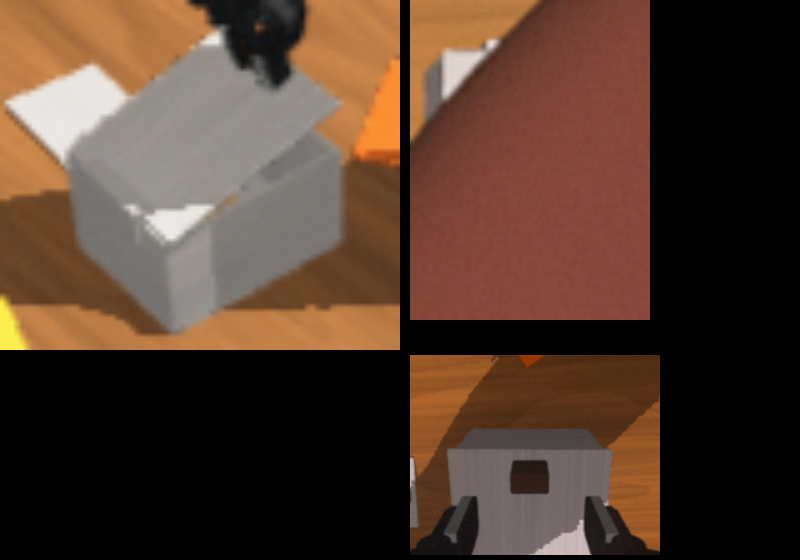

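The crop shows the lid tipped like a hatch, with its lug edge up and its far edge at the lip (140,215). Now I draw it off and lay it down.

Run:
```python
from a import *
s=robot.observe(); p0=np.array(s['tool_pos'])
g=robot.line_to(p0+RL@[-.018,0,0],vel=.06,guard=20); st('off %s'%g)
g=robot.line_to(p0+RL@[-.035,0,.03],vel=.1,guard=20); st('up %s'%g)
robot.line_to(p0+RL@[-.035,0,.07],vel=.15)
I=np.eye(3)
o=np.array([.52,-.035,.13]); p,e=tool(o,I)
robot.line_to(p,vel=.2,rotation=e)
robot.line_to(p-[0,0,.11],vel=.12)
g=robot.line_to(p-[0,0,.134],vel=.025,guard=3); s=st('down %s'%g)
robot.set_gripper(.05); st('rel')
robot.line_to(np.array(robot.observe()['tool_pos'])+[0,0,.10],vel=.2); st('clear')
# look at tin from above
robot.move_pose([.43,-.27,.28],[180,0,180]); import pickle
c=robot.get_calibration('wrist'); pickle.dump(c,open('cal2.pkl','wb'))
f=robot.grab_frame('wrist'); f2=robot.grab_frame('scene'); t=robot.grab_frame('top')
cv2.imwrite('pics/w_pin.png',f); st('')
im=np.zeros((600,800,3),np.uint8); im[:360,:480]=cv2.resize(f[110:290,200:440],None,fx=2,fy=2); im[360:600,:400]=cv2.resize(f2[80:200,200:400],None,fx=2,fy=2); im[360:600,400:800]=cv2.resize(t[150:270,270:470],None,fx=2,fy=2)
cv2.imwrite('pics/c4.png',im)
```

```text
off False 8.38 [ 0.4634 -0.2715  0.1919] [-180.   -16.7  177. ] F [-0.8  0.  -1.3] w 0.0228 58.8
up False 8.87 [ 0.4466 -0.2708  0.2221] [-180.   -16.6  177. ] F [ 0.3 -0.4 -2.4] w 0.023 58.8
down True 12.43 [ 0.4598 -0.0349  0.0852] [ 180.   -0. -180.] F [-0.9  0.5  5.3] w 0.0228 59.5
rel 12.81 [ 0.4592 -0.0347  0.0845] [ 1.8e+02 -1.0e-01 -1.8e+02] F [0.3 0.1 0.3] w 0.0499 0.0
clear 13.46 [ 0.4589 -0.0346  0.1836] [ 1.799e+02 -1.000e-01  1.800e+02] F [-0.2  0.5 -0.7] w 0.0498 0.0
 14.61 [ 0.4303 -0.2686  0.2793] [ 179.9   -0.  -179.9] F [ 0.1  0.6 -0. ] w 0.05 0.0
```

View pics/c4.png

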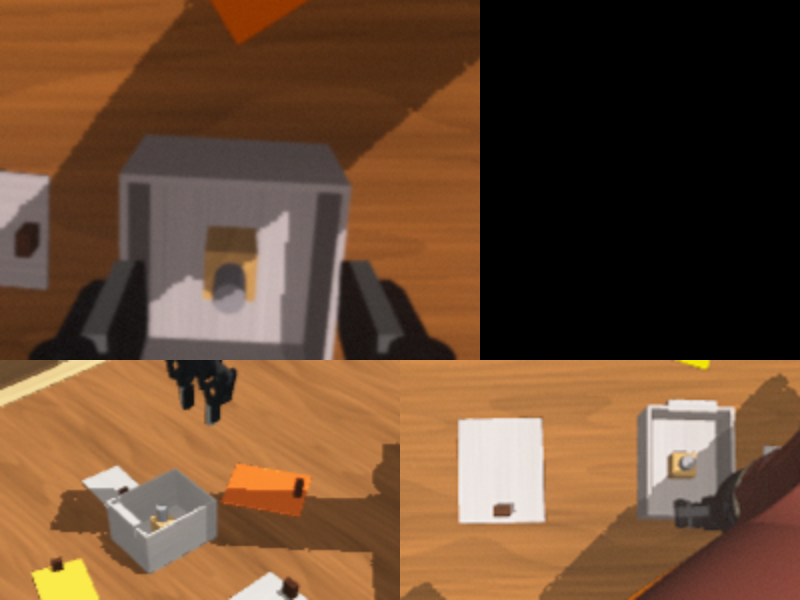

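The lid lies flat, right way up, on the bench. The pin stands in the tin with its head top at wrist pixel (314.5,259), and at (413.5,201.5) in the top picture. Next I press the bar down.

```bash
cat > b.py <<'E'
from a import *
BP=[.5335,.2465,.0815]; RB=boardR(BP[2])
def bpt(P): return np.array(BP[:2]+[.062])+RB@np.array(P)
def press(a,d=.13,over=0,reach=.0726):
    n=np.array([0,np.sin(a),np.cos(a)]); y=np.array([0,np.cos(a),-np.sin(a)])
    P=np.array([0,.08,.009])-d*y+(.005+reach+over)*n
    return bpt(P), eul(frame(RB@-n,RB@y))
E
python3 - <<'E'
from b import *
import pickle
np.set_printoptions(precision=4,suppress=True)
c=pickle.load(open('cal2.pkl','rb'))
print('pin',unproj(c,[(314.5,259)],.068),unproj('top',[(413.3,201.3)],.068))
for a in (.9,.5,.2,0): print(a,press(a),robot.ik(*press(a)))
E
```

```text
pin [[ 0.5123 -0.2747  0.068 ]] [[ 0.5088 -0.2729  0.068 ]]
0.9 (array([0.4493, 0.2998, 0.1998]), array([-128.4338,   30.    , -175.3304])) [ 40.0122  17.8711  -4.0313  88.4412 -54.9604  60.7557]
0.5 (array([0.4638, 0.2439, 0.1827]), array([-151.3521,   30.    , -175.3304])) [ 29.1676 -16.4034 -34.4724  57.153  -38.1859  27.1856]
0.2 (array([0.4808, 0.2101, 0.158 ]), array([-168.5408,   30.    , -175.3304])) [ 16.9525 -33.5038 -48.6806  47.6047 -17.3598  11.1297]
0 (array([0.4944, 0.1931, 0.137 ]), array([-180.    ,   30.    , -175.3304])) [  7.9362 -38.7092 -54.1156  44.6339  -1.6326   2.8297]
```

Run:
```python
from b import *
robot.line_to([.43,-.27,.40],vel=.3)
robot.set_gripper(0)
robot.move_pose([.44,.30,.38],[180,0,180])
robot.move_pose(*press(.9,over=.02)); st('start')
base=np.array(robot.observe()['ft_force'])
for a in (.8,.7,.6,.5,.4,.3,.2,.1,.04):
    p,e=press(a); g=robot.line_to(p,vel=.08,rotation=e,guard=30)
    s=robot.observe(); print(a,g,np.round(np.array(s['ft_force'])-base,1))
    if g: break
if not g:
    p,e=press(0,over=-.004); g=robot.line_to(p,vel=.03,rotation=e,guard=25); s=st('end %s'%g)
    n=RB[:,2]; tip=np.array(s['tool_pos'])-n*.0726; print('tip in board',RB.T@(tip-bpt([0,0,0])))
    robot.line_to(np.array(s['tool_pos'])+n*.05,vel=.15); st('')
    import pickle; pickle.dump(robot.get_calibration('wrist'),open('cal3.pkl','wb')); print(robot.observe()['tcp_rot'])
    f=robot.grab_frame('wrist'); cv2.imwrite('pics/w_bar.png',f)
    cv2.imwrite('pics/c5.png',cv2.resize(f[90:290,190:456],None,fx=3,fy=3,interpolation=cv2.INTER_CUBIC))
```

```text
start 18.65 [0.4425 0.3147 0.2114] [-128.6   30.  -175.5] F [1.1 0.2 0.6] w -0.0 0.0
0.8 False [-1.  -0.3 -0.3]
0.7 False [-2.  -0.5  0.2]
0.6 False [-1.7  0.2  0.2]
0.5 False [-0.3 -0.8  0. ]
0.4 False [-1.1 -0.7  0.4]
0.3 False [-0.9  0.4 -0.2]
0.2 False [-1.4  0.3 -0.1]
0.1 False [-1.   0.3 -1.6]
0.04 False [-0.8 -0.6 -0.4]
end True 22.18 [0.4948 0.1948 0.1374] [-179.3   30.  -175.2] F [-13.3  -0.6  12.9] w 0.0001 9.1
tip in board [ 0.00071176 -0.0483314   0.01410774]
 22.68 [0.4702 0.1931 0.1807] [-179.3   30.  -175.3] F [ 0.3 -0.  -0.3] w -0.0006 0.0
[-179.31777174   30.02756056 -175.25115946]
```

View pics/c5.png

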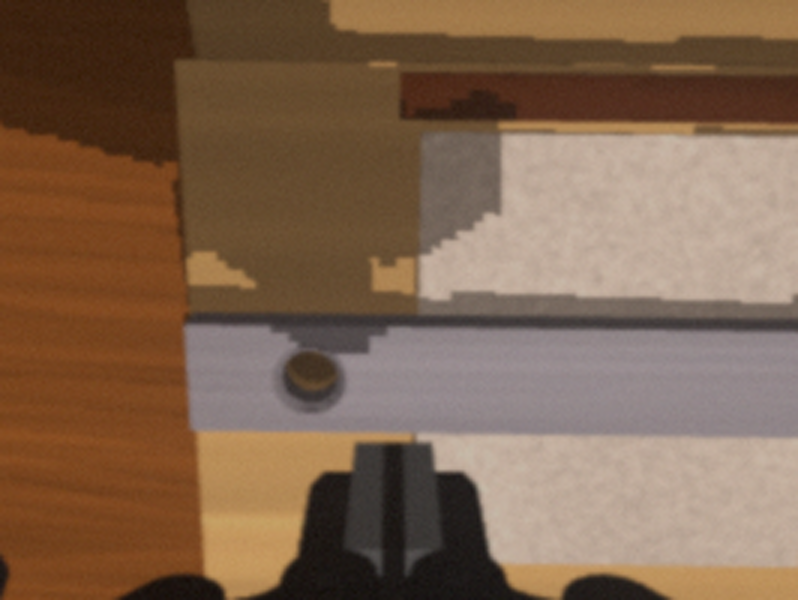

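c5 shows the bar flat on the board. The hole's ring centre is at crop (310,380), i.e. wrist pixel (293,216.3), and the closed fingertips are at crop (393,445), i.e. (320.7,238).

Run:
```python
from b import *
import pickle
np.set_printoptions(precision=4,suppress=True)
c=pickle.load(open('cal3.pkl','rb'))
tp=np.array([.4702,.1931,.1807]); R=Ro.from_euler('xyz',[-179.318,30.028,-175.251],degrees=True).as_matrix()
print('tip px',proj(c,[tp+R@[0.011,0,.0726],tp+R@[0,0,.0726],tp+R@[-.011,0,.0726]]))
K,r,t=cam(c);Rc=cv2.Rodrigues(r)[0];C=-Rc.T@t
def onbar(u,v):
    d=Rc.T@np.linalg.solve(K,[u,v,1]); n=RB[:,2]; o=bpt([0,0,.014]); return C+d*(n@(o-C))/(n@d)
f=lambda u,v:(u/3+190-.33,v/3+90-.33)
for nm,uv in dict(hole=(310,380),endtop=(187,325),endbot=(190,431),top2=(780,331),bot2=(780,435)).items():
    P=onbar(*f(*uv)); print(nm,P,RB.T@(P-bpt([0,0,0])))
print('pred',bpt([0,-.07,.014]))
# top camera check of the hole
print('top px',proj('top',[bpt([0,-.07,.014])]))
Rp=frame(-RB[:,2],RB[:,1]); n=RB[:,2]
for h in (.0746,.12,.14): print(h,robot.ik(bpt([0,-.07,.014])+n*h,eul(Rp)))
```

```text
tip px [[320.1757 230.5795]
 [320.1764 249.7755]
 [320.1772 268.1955]]
hole [0.5333 0.178  0.0748] [ 0.0014 -0.0683  0.014 ]
endtop [0.5242 0.1497 0.0683] [-0.0117 -0.0957  0.014 ]
endbot [0.5468 0.1505 0.0813] [ 0.0144 -0.0967  0.014 ]
top2 [0.514  0.2826 0.0686] [-0.011   0.0376  0.014 ]
bot2 [0.5356 0.2877 0.0813] [0.0144 0.0409 0.014 ]
pred [0.5322 0.1762 0.0741]
top px [[237.0049 196.5317]]
0.0746 [  5.0563 -40.9308 -55.2777  45.6536  -0.1933   0.3349]
0.12 [  5.08   -48.0661 -55.2401  52.8267  -0.2052   0.3554]
0.14 None
```

```bash
cat > c.py <<'E'
from b import *
hole=bpt([.0014,-.0685,.014]); n=RB[:,2]; ex=RB[:,0]; ey=RB[:,1]; EP=eul(frame(-n,ey))
E
python3 - <<'E'
from c import *
p1=hole+n*.115+ex*.05+[0,0,.05]
print(robot.ik(p1,EP),robot.ik(hole+n*.116,EP))
s=robot.observe(); p=np.array(s['tool_pos'])
robot.line_to(p+[0.05,0,.12],vel=.3,rotation=[180,0,180])
pin=np.array([.5115,-.2742,.1161])
robot.move_pose(pin+[0,0,.10],[180,0,180])
robot.set_gripper(.04)
robot.line_to(pin+[0,0,.03],vel=.2)
import pickle; pickle.dump(robot.get_calibration('wrist'),open('cal4.pkl','wb')); cv2.imwrite('pics/w_pin2.png',robot.grab_frame('wrist'))
g=robot.line_to(pin,vel=.05,guard=6); st('down %s'%g)
if g: raise SystemExit
robot.set_gripper(0); s=st('grip')
if not .014<s['gripper_width']<.021: raise SystemExit('grip?')
sh=s['tool_pos'][2]-.042; open('sh','w').write(str(sh)); print(sh)
robot.line_to(np.array(s['tool_pos'])+[0,0,.02],vel=.06); st('')
robot.line_to(np.array(s['tool_pos'])+[0,0,.14],vel=.2); st('up')
pickle.dump(robot.get_calibration('wrist'),open('cal5.pkl','wb')); cv2.imwrite('pics/w_held.png',robot.grab_frame('wrist'))
robot.move_pose(p1,EP); st('p1')
robot.line_to(hole+n*(sh+.041),vel=.12); st('over hole')
cv2.imwrite('pics/w_over.png',robot.grab_frame('wrist'))
E
python3 - <<'E'
import cv2,numpy as np
a=cv2.imread('pics/w_pin2.png')[150:350,220:420];b=cv2.imread('pics/w_over.png')[150:350,220:420]
cv2.imwrite('pics/c6.png',np.hstack([cv2.resize(x,(400,400),interpolation=cv2.INTER_CUBIC) for x in(a,b)]))
E
```

```text
[  5.23960729 -37.21439084 -41.46392688  55.75169168  -0.2849971
   0.49363964] [  5.30635391 -47.03397569 -54.96025778  52.07525     -0.31836903
   0.55144552]
down False 27.36 [ 0.5115 -0.2742  0.1162] [180.   0. 180.] F [ 0.1  0.2 -0.6] w 0.0398 0.0
grip 27.69 [ 0.5118 -0.2744  0.1167] [-180.    0. -180.] F [-1.   0.5  4.1] w 0.0157 58.5
0.07472976539000167
 28.18 [ 0.5119 -0.2745  0.1371] [-180.    0. -180.] F [-0.   0.7 -0.3] w 0.0161 58.8
up 28.93 [ 0.5114 -0.2741  0.2552] [ 1.799e+02 -1.000e-01 -1.800e+02] F [-0.2 -0.9 -0.1] w 0.0157 59.1
p1 30.65 [0.5196 0.1758 0.2496] [-180.    30.  -175.4] F [ 0.  -0.9 -0.5] w 0.0166 59.1
over hole 31.52 [0.4763 0.1729 0.1761] [-180.    30.1 -175.4] F [-0.1  0.5 -0.8] w 0.016 59.1
```

Run:
```python
from c import *
sh=float(open('sh').read())
def where(m):
    s=st(m); d=RB.T@(np.array(s['tool_pos'])-hole); print('  board off mm',np.round(d*1e3-[0,0,sh*1e3],2)); return d
g=robot.line_to(hole+n*(sh+.001),vel=.025,guard=10); where('ins %s'%g)
```

```text
ins False 33.32 [0.4956 0.1747 0.1406] [ 180.    30.  -175.3] F [-0.2  0.  -1.1] w 0.016 59.1
  board off mm [0.12 0.02 1.13]
```

Run:
```python
from c import *
sh=float(open('sh').read())
def where(m,ref):
    s=st(m); d=RB.T@(np.array(s['tool_pos'])-hole); print('  board off mm',np.round(d*1e3-[0,0,ref*1e3],2)); return d
g=robot.line_to(hole+n*(sh-.003),vel=.02,guard=12); where('home %s'%g,sh)
robot.set_gripper(.045)
d=robot.observe()['tool_pos']
robot.line_to(hole+n*(sh+.038),vel=.12); where('back',sh)
robot.set_gripper(0)
g=robot.line_to(hole+n*(.026+.0726-.004),vel=.03,guard=15); where('head %s'%g,.026+.0726)
robot.line_to(hole+n*.112,vel=.1)
robot.line_to(hole+n*.115+ex*.05+[0,0,.08],vel=.2); st('')
w=robot.grab_frame('wrist'); cv2.imwrite('pics/w_end.png',w)
robot.move_pose([.40,-.1,.40],[180,0,180])
a=robot.grab_frame('top'); b=robot.grab_frame('scene')
im=np.zeros((600,800,3),np.uint8); im[:300,:400]=cv2.resize(w[120:270,220:420],(400,300)); im[:300,400:]=cv2.resize(b[200:305,340:480],(400,300),interpolation=2)
im[300:,:480]=a[50:350,120:600]; im[300:,480:]=cv2.resize(a[160:240,160:245],(320,300),interpolation=2); cv2.imwrite('pics/end.png',im)
st('')
```

```text
home True 33.52 [0.4965 0.1749 0.1398] [-180.    30.  -175.3] F [-12.9  -2.6  12.9] w 0.0159 61.5
  board off mm [ 0.54  0.1  -0.02]
back 34.39 [0.4774 0.1732 0.1726] [-180.    30.  -175.3] F [0.1 0.2 0.7] w 0.0451 0.0
  board off mm [ 3.200e-01 -2.000e-02  3.796e+01]
head True 35.39 [0.4845 0.1738 0.1606] [-180.    30.  -175.3] F [-9.2 -1.3  9.2] w -0.0001 6.2
  board off mm [0.5  0.01 0.16]
 36.4 [0.5186 0.1766 0.2776] [-180.    29.8 -175.3] F [ 0.4 -0.  -0.3] w 0.0001 0.0
 37.82 [ 0.4001 -0.0992  0.3994] [ 180.    -0.  -179.9] F [-0.8 -0.1 -0.1] w -0.0003 0.0
```

View pics/end.png

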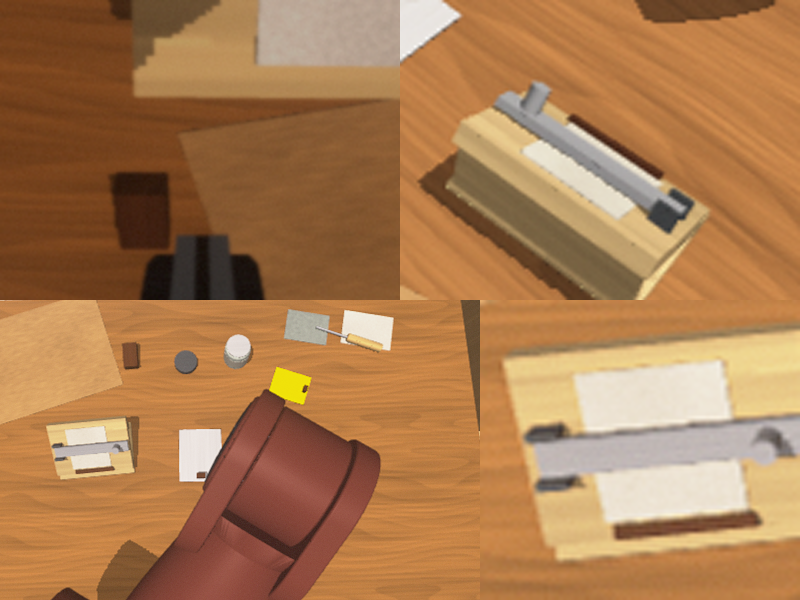

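The picture shows the bar flat on the board, the pin's head seated on it (scene crop, 537,97), and the lid flat on the bench. The block, weight and glue can are where they were. I'm handing the job in.

```bash
python3 -c "
from plant import robot
print(robot.job_done())"
```

```text
the job is handed in; nothing more can be done
None
```

The job is handed in at about 38 s: the lid was tipped about 4 cm and laid flat on the bench, the bar is fully down, the pin is fully home through bar and board, and the weight, block and glue can were not touched.

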